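Put a mixed stack of bakery packs back on display

ROBOT

A 7-joint arm with a two-finger parallel gripper is mounted at the origin on the work surface. World frame = base frame: x ahead of the robot, y to its left, z up, the work surface at z = 0. Lengths are in m, angles in rad, forces in N, time in s.
With the tool pointing down it reaches from about 0.425 to 0.8 m from the base axis. Payload 8.3 kg.
Tool frame: the origin (TCP) lies at the very end of the fingers, on their centre line; the grasp point (between the pads) lies 19 mm behind it; x points along the fingers, y is the direction in which the jaws open and shut, and the axes are right-handed (so a half turn about x gives the same grasp; the last joint's range is limited). The gripper opens to 85 mm and grips with 20 to 120 N. Pads are 22 mm wide; open, the fingers measure 114 mm over their backs; the gripper's body (76 mm by 85 mm) begins 54 mm behind the grasp point. The pads swing forward as they close: fully open they stand 13 mm farther back than shut.
Start: joints at [1.124, 0.383, 0.016, 1.37, -0.006, 1.388, -0.046], TCP at [0.234, -0.579, 0.231] pointing down, gripper open.
Joint ranges: [-2.95, 2.95], [-0.25, 2.06], [-1.52, 1.56], [0.18, 2.33], [-1.44, 4.58], [0.02, 2.06], [-3.01, 3.01]. Speed limits (rad/s): [2.39, 2.39, 3.01, 3.01, 3.14, 3.14, 3.14].

INTERFACE

Orientations are given as a unit quaternion [x, y, z, w].
In Python, from rig import robot gives the robot as it stands.
- The arm moves only by the tool step_arm, never from a script. Its argument "motion" is a list of rows, each an object of numbers: "tx", "ty", "tz": the shift along the tool's x, y, z in mm; "wx", "wy", "wz": the turn, a rotation vector about the tool's x, y, z in degrees; "fingers": the opening, from 0 (shut) to 1 (fully open). In form: [{"tx": .., "ty": .., "tz": .., "wx": .., "wy": .., "wz": .., "fingers": ..}, ...]. A call has 1 to 12 rows; each row shifts and turns the commanded pose from where the row before left it, along the tool's axes as they then stand; what a row does not reach is not made up. A row lasts 1/8 s, in which the tool goes at most 62.5 mm and 10.7 degrees, less where a joint would pass 70% of its speed; a pose out of reach is approached as far as the arm can. A call is refused whole if a number of a shift passes 62.5 or a number of a turn 10.7, either way. A call with a gripper value outside its range is refused whole. The fingers move at their own pace and stop on an object; "grip_force" is the grip in N (left out, the last holds). Time passes only in rows, so rows that do not move let the fingers close. It gives the time, the measured TCP pose, the force and the opening at its end, in the units of the state.
- robot.sense(): the state, without advancing time (a new reading comes with each control period).
- robot.read_camera(name): name is "scene" or "top" or "wrist"; returns (picture, depth): 384x512x3 uint8, blue, green, red; 384x512 float32, m along the optical axis (not along the pixel's ray), 0 where there is no reading.
- robot.camera_model(name): a dict with "intrinsics" (3x3 intrinsics, pixels), "R" (3x3) and "t" (3): a world point X has camera coordinates R X + t. Camera axes: x right, y down, z forward; pixel columns grow to the right and rows downward; lengths in m; the calibration is good to about 2 mm. A picture is of the moment at which its call begins: read the wrist's pose just before it. camera_model takes no time and is no camera call; for the wrist camera it gives the pose at the moment of the call.
- robot.finish_job(): hands the job in, once; it reports no verdict.
The state is a dict: "time": time; "qpos": joint angles; "joint_velocities": joint speeds; "tau": joint torques, N m; "tcp_pos": TCP position; "eef_rot": TCP orientation; "contact_force": force on the tool from outside, world axes, zero at the start; "torque": the same for the moment, N m; "finger_gap": finger opening in m.
Only numpy, scipy, OpenCV 4.12 (cv2) and the standard library are available. Lean on these libraries where they do the work, as an engineer would, in place of code of your own. Each camera call takes 0.05 s, during which the arm holds its last target.

TASK

Someone has left a mixed stack of four bakery packs on the display shelf: take it apart and put each pack back where it belongs, squarely on top of the one displayed pack of its own kind, so that there are four neat piles of two. Keep every pack upright, set it down rather than drop it, and leave the displayed packs, the square cookie pack included, where they stand.

Things in the scene. Friction and masses are not known exactly. Their poses are not given: they have to be found in the camera images.
- baton (a point): Loose pack in the mixed stack: the longest pack, two baton rolls side by side; kraft-card base, clear rigid lid, small plain buff label in the middle of the flat top; a straight-sided box 200 mm long (its x), 62 mm wide (its y, grip it across this) and 50 mm high (z up). At the start at the bottom of the mixed stack, standing on the shelf deck, each pack up to about 8 mm and 6 degrees out of line with the one below. Point at its centre, half-way up. 0.1 to 0.3 kg, rigid.
- baton_shelf (a point): The pack of the same kind on display, loose, alone on the deck, which looks just like the one in the stack (the longest pack, two baton rolls side by side); a straight-sided box 200 mm long (its x), 62 mm wide (its y, grip it across this) and 50 mm high (z up). Point at the centre of its top face, 50 mm above the deck. The place for the baton pack from the stack is on this top face, long side along long side (either end first).
- rolls (a point): Loose pack in the mixed stack: the middle-long pack, three round rolls in a row; kraft-card base, clear rigid lid, small plain buff label in the middle of the flat top; a straight-sided box 150 mm long (its x), 60 mm wide (its y, grip it across this) and 54 mm high (z up). At the start second from the bottom, on the baton pack, each pack up to about 8 mm and 6 degrees out of line with the one below. Point at its centre, half-way up. 0.1 to 0.3 kg, rigid.
- rolls_shelf (a point): The pack of the same kind on display, loose, alone on the deck, which looks just like the one in the stack (the middle-long pack, three round rolls in a row); a straight-sided box 150 mm long (its x), 60 mm wide (its y, grip it across this) and 54 mm high (z up). Point at the centre of its top face, 54 mm above the deck. The place for the rolls pack from the stack is on this top face, long side along long side (either end first).
- croissant (a point): Loose pack in the mixed stack: the shortest oblong pack, one croissant; kraft-card base, clear rigid lid, small plain buff label in the middle of the flat top; a straight-sided box 104 mm long (its x), 60 mm wide (its y, grip it across this) and 52 mm high (z up). At the start third, on the roll pack, each pack up to about 8 mm and 6 degrees out of line with the one below. Point at its centre, half-way up. 0.1 to 0.3 kg, rigid.
- croissant_shelf (a point): The pack of the same kind on display, loose, alone on the deck, which looks just like the one in the stack (the shortest oblong pack, one croissant); a straight-sided box 104 mm long (its x), 60 mm wide (its y, grip it across this) and 52 mm high (z up). Point at the centre of its top face, 52 mm above the deck. The place for the croissant pack from the stack is on this top face, long side along long side (either end first).
- muffin (a point): Loose pack in the mixed stack: the round tub, one muffin; kraft-card base, clear rigid lid, small plain buff label in the middle of the flat top; round, 60 mm across and 58 mm high, straight-sided. At the start on top of the stack, on the croissant pack, each pack up to about 8 mm and 6 degrees out of line with the one below. Point at its centre, half-way up. 0.1 to 0.3 kg, rigid.
- muffin_shelf (a point): The pack of the same kind on display, loose, alone on the deck, which looks just like the one in the stack (the round tub, one muffin); round, 60 mm across and 58 mm high, straight-sided. Point at the centre of its top face, 58 mm above the deck. The place for the muffin pack from the stack is on this top face, any way round.
- cookies (a point): Bystander to be left alone: a square pack of cookies, 100 by 100 mm and 42 mm high, on display in the same row; it has no fellow in the stack. Point at its centre, half-way up. The stack and the five displayed packs stand in one row across the front of the robot, centres at least 120 mm apart, long sides pointing roughly away from the robot (within 9 degrees), in any order. Shop goods and equipment stand round the row, none taller than 160 mm.
There are look-alikes about, which are no part of the job. Leave any turquoise look-alike of the part that bears croissant alone.

How it is judged:
At the end, for the whole second after the job is handed in: Each of the four packs from the stack rests upright and still on the displayed pack of its own kind, centred within 12 mm and (the three oblong ones) in line within 0.2 rad, either end first; the displayed packs and the cookie pack are within 25 mm of where they stood (horizontal distance between baton and baton_shelf below 0.012 m and z of baton in the frame of baton_shelf between 0.021 and 0.029 m and angle between each of baton, rolls, croissant, muffin's own z axis and vertical below 0.1 rad and linear speed of each of baton_pack, rolls_pack, croissant_pack, muffin_pack below 0.02 m/s and distance of each of baton_shelf, rolls_shelf, croissant_shelf, muffin_shelf, cookies from where it was at the start of the episode below 0.025 m and angle between the x axis of baton and the x axis of baton_shelf, either way round below 0.2 rad and horizontal distance between rolls and rolls_shelf below 0.012 m and z of rolls in the frame of rolls_shelf between 0.023 and 0.031 m and angle between the x axis of rolls and the x axis of rolls_shelf, either way round below 0.2 rad and horizontal distance between croissant and croissant_shelf below 0.012 m and z of croissant in the frame of croissant_shelf between 0.022 and 0.03 m and angle between the x axis of croissant and the x axis of croissant_shelf, either way round below 0.2 rad and horizontal distance between muffin and muffin_shelf below 0.012 m and z of muffin in the frame of muffin_shelf between 0.025 and 0.033 m); the robot touches nothing.
It fails at once if a displayed pack, the cookies included, is pushed more than 25 mm from where it stood (distance of any of baton_shelf, rolls_shelf, croissant_shelf, muffin_shelf, cookies from where it was at the start of the episode above 0.025 m).
It fails at once if a pack is tipped by more than 30 degrees (angle between any of baton, baton_shelf, rolls, rolls_shelf, croissant, croissant_shelf, muffin, muffin_shelf's own z axis and vertical above 0.52 rad).
It fails at once if a pack from the stack is dropped: it moves faster than 0.7 m/s (a fall of more than 25 mm) out of the fingers ((contact force between the fingers and baton_pack below 0.05 N and linear speed of baton_pack above 0.7 m/s) or (contact force between the fingers and rolls_pack below 0.05 N and linear speed of rolls_pack above 0.7 m/s) or (contact force between the fingers and croissant_pack below 0.05 N and linear speed of croissant_pack above 0.7 m/s) or (contact force between the fingers and muffin_pack below 0.05 N and linear speed of muffin_pack above 0.7 m/s)).
It also fails if it takes over 120 s, if anything falls off the work surface, if the arm or the gripper's body presses on something with over 40 N, if the wrist force passes 120 N, or if a joint passes its speed limit or range.

## Working session

There is one attempt and no reset: what is moved stays moved. The work goes in short steps, Python scripts to look and compute and a tool call to move; the robot and the scene stay as the last step left them, time stands still between calls to the robot, and variables do not carry over. Pictures are saved under pics/ and viewed, and the job is handed in when it is done.

Besides the shell and the picture viewer there is one more tool, called in YAML: its name, and indented under it one key for each argument. step_arm: Moves the arm, as the interface text tells. Its arguments: {"type":"object","properties":{"motion":{"type":"array","items":{"type":"object","properties":{"tx":{"type":"number"},"ty":{"type":"number"},"tz":{"type":"number"},"wx":{"type":"number"},"wy":{"type":"number"},"wz":{"type":"number"},"fingers":{"type":"number"}}}},"grip_force":{"type":"number"}},"required":["motion"]}

```bash
ls; mkdir -p pics; python3 - <<'E'
from rig import robot
import cv2
s=robot.sense(); print(s)
for n in ["scene","top","wrist"]:
    m=robot.camera_model(n); print(n,m)
    p,d=robot.read_camera(n); cv2.imwrite(f"pics/{n}0.png",p)
    import numpy as np; np.save(f"pics/{n}0.npy",d); print((d>0).mean(),d[d>0].min(),d.max())
E
```

```text
pics
{'time': 0.0, 'qpos': array([ 1.1240871 ,  0.38426131,  0.01634629,  1.37118949, -0.00628945,
        1.38819143, -0.04648945]), 'joint_velocities': array([ 0.00128423, -0.00042055,  0.0005539 , -0.00067325, -0.00222606,
       -0.00087436, -0.00070942]), 'tau': array([-7.72169842e-04, -6.27592850e+01,  8.44218358e-01, -3.71826160e+01,
        1.65802252e-02,  1.39878318e-02,  2.93093115e-05]), 'tcp_pos': array([ 0.2338854 , -0.57903185,  0.23024821]), 'eef_rot': array([-0.69397096, -0.13559249,  0.69426713, -0.13420934]), 'contact_force': array([0.28196249, 0.64734922, 0.29778739]), 'torque': array([-0.03124496, -0.00212507, -0.07352763]), 'finger_gap': 0.08543364830601251}
scene {'intrinsics': array([[422.74717039,   0.        , 260.3343962 ],
       [  0.        , 422.74717039, 192.30054018],
       [  0.        ,   0.        ,   1.        ]]), 'R': array([[-0.37482308,  0.92709017,  0.00338812],
       [ 0.78015807,  0.31738849, -0.53908991],
       [-0.5008603 , -0.19942008, -0.84224141]]), 't': array([ 0.23917706, -0.40323947,  1.61276389])}
0.9960174560546875 0.9321323 3.
[... 153 characters left out ...]
0.        ,   1.        ]]), 'R': array([[-0.01767133, -0.99981712,  0.00731127],
       [-0.99832515,  0.01724113, -0.05522345],
       [ 0.0550873 , -0.0082749 , -0.99844725]]), 't': array([3.54919607e-04, 6.20220212e-01, 1.28600404e+00])}
0.9960835774739584 0.9502229 2.1486747
wrist {'intrinsics': array([[273.38382835,   0.        , 253.53770077],
       [  0.        , 273.38382835, 192.03586977],
       [  0.        ,   0.        ,   1.        ]]), 'R': array([[ 0.37431336, -0.92730147, -0.00121905],
       [-0.8937479 , -0.36111898,  0.2660973 ],
       [-0.24719264, -0.09851425, -0.9639454 ]]), 't': array([-0.62395048, -0.03481399,  0.37759347])}
0.9961446126302084 0.05006627 1.4465642
```

View pics/scene0.png

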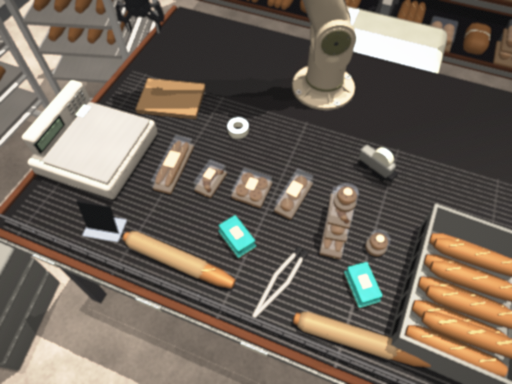

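View pics/top0.png

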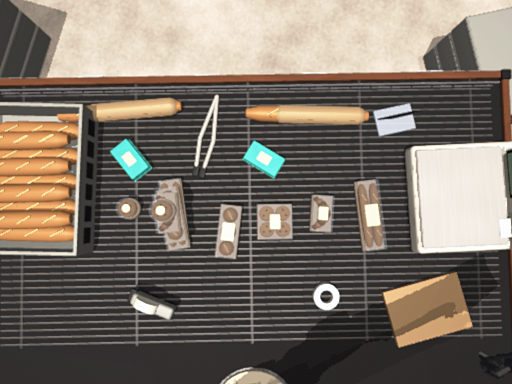

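View pics/wrist0.png

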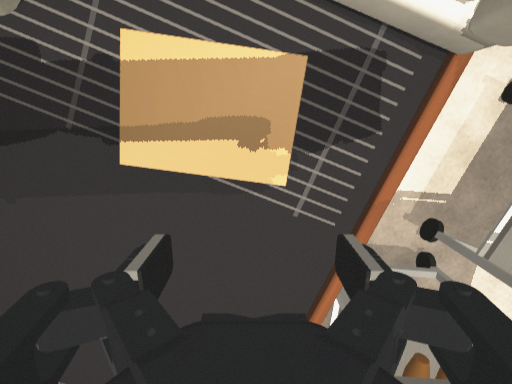

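The top view shows, left to right: displayed muffin (128,208), the stack (170,213), rolls (228,232), cookies (275,222), croissant (321,213) and baton (371,214). The turquoise look-alikes at (130,158) and (264,158) are to be left alone. Next I measure heights and outlines from depth.

```bash
cat > h.py <<'E'
import numpy as np, cv2
from rig import robot
def cloud(d,m):
    K=m["intrinsics"];R=np.array(m["R"]);t=np.array(m["t"])
    v,u=np.mgrid[0:d.shape[0],0:d.shape[1]]
    X=np.stack([(u-K[0,2])/K[0,0]*d,(v-K[1,2])/K[1,1]*d,d],-1)
    P=(X-t)@R
    P[d<=0]=np.nan
    return P
def proj(m,X):
    c=np.array(m["R"])@np.array(X)+m["t"]; q=m["intrinsics"]@c; return q[:2]/q[2]
def ray(m,u,v,z):
    K=m["intrinsics"];R=np.array(m["R"]);t=np.array(m["t"])
    d=R.T@np.array([(u-K[0,2])/K[0,0],(v-K[1,2])/K[1,1],1]); o=-R.T@t
    return o+d*(z-o[2])/d[2]
E
python3 - <<'E'
from h import *
m=robot.camera_model("top"); d=np.load("pics/top0.npy"); P=cloud(d,m)
x,y,z=P[...,0],P[...,1],P[...,2]
reg=(x>0.35)&(x<0.8)&(y>-0.5)&(y<0.5)
h,b=np.histogram(z[reg],bins=np.arange(-0.03,0.3,0.005)); print([(round(q,3),int(c)) for q,c in zip(b,h) if c>30])
deck=np.median(z[reg&(z<0.03)]);print("deck",deck)
M=((z>deck+0.025)&(y>-0.42)&(y<0.42)&(x>0.2)&(x<0.9)).astype(np.uint8)
n,l,st,c=cv2.connectedComponentsWithStats(M)
for i in range(1,n):
    if st[i,4]<40: continue
    q=P[l==i]; zt=np.percentile(q[:,2],[50,95])
    print(i,st[i],c[i].round(1),"x",q[:,0].min().round(3),q[:,0].max().round(3),"y",q[:,1].min().round(3),q[:,1].max().round(3),"z",zt.round(4),q.mean(0).round(3))
p=cv2.imread("pics/top0.png"); cr=p[150:280,90:410]; cv2.imwrite("pics/topcrop.png",cv2.resize(cr,None,fx=2.5,fy=2.5,interpolation=cv2.INTER_CUBIC))
E
```

```text
[(np.float64(-0.01), 1679), (np.float64(-0.005), 19752), (np.float64(0.0), 17227), (np.float64(0.005), 1329), (np.float64(0.01), 392), (np.float64(0.015), 362), (np.float64(0.02), 229), (np.float64(0.025), 236), (np.float64(0.03), 199), (np.float64(0.035), 571), (np.float64(0.04), 1108), (np.float64(0.045), 2068), (np.float64(0.05), 3219), (np.float64(0.055), 1096), (np.float64(0.06), 362), (np.float64(0.065), 331), (np.float64(0.07), 457), (np.float64(0.075), 186), (np.float64(0.08), 162), (np.float64(0.085), 738), (np.float64(0.09), 908), (np.float64(0.095), 273), (np.float64(0.1), 439), (np.float64(0.105), 242), (np.float64(0.11), 94), (np.float64(0.115), 123), (np.float64(0.12), 120), (np.float64(0.125), 312), (np.float64(0.13), 225), (np.float64(0.15), 186), (np.float64(0.155), 248), (np.float64(0.21), 321), (np.float64(0.215), 112)]
deck -0.00014057457546678037
1 [ 100   97   83   24 1399] [139.4 108.3] x 0.836 0.9 y 0.191 0.42 z [0.0467 0.0534] [0.865 0.309 0.045]
2 [ 245  105  124   19 2016] [308.5 113.6] x 0.815 0.874 y -0.345 0.009 z [0.0453 0.0528] [ 0.842 -0.172  0.044]
3
[... 487 characters left out ...]
-0.383 -0.304 z [0.0493 0.0538] [ 0.552 -0.341  0.048]
8 [311 194  24  38 812] [322.5 212.5] x 0.508 0.612 y -0.238 -0.172 z [0.0512 0.0556] [ 0.56  -0.204  0.051]
9 [116 198  24  21 395] [127.2 207.6] x 0.554 0.611 y 0.315 0.373 z [0.0572 0.0613] [0.583 0.342 0.055]
10 [ 215  204   27   55 1138] [228. 231.] x 0.437 0.589 y 0.025 0.099 z [0.0535 0.058 ] [0.513 0.062 0.053]
11 [ 258  204   35   35 1216] [275. 221.] x 0.489 0.587 y -0.12 -0.022 z [0.0416 0.0458] [ 0.538 -0.07   0.042]
12 [314 283  26  26 366] [326.4 296.1] x 0.291 0.36 y -0.248 -0.176 z [0.0295 0.034 ] [ 0.324 -0.212  0.03 ]
13 [128 288  48  31 792] [150.9 303.6] x 0.28 0.359 y 0.211 0.343 z [0.0792 0.1162] [0.322 0.271 0.081]
```

View pics/topcrop.png

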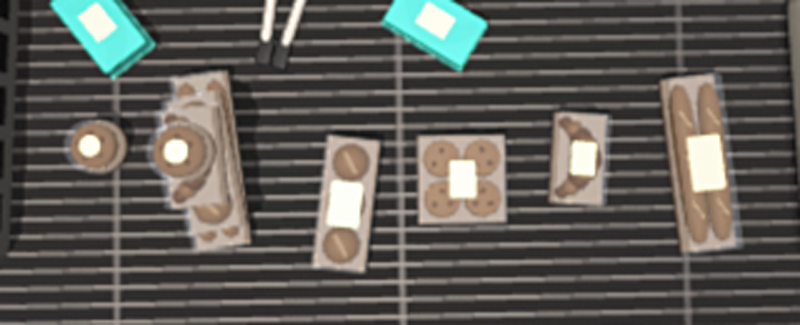

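```bash
cat >> h.py <<'E'
def face(P,cx,cy,zt,r,tol=0.008):
    x,y,z=P[...,0],P[...,1],P[...,2]
    M=(abs(z-zt)<tol)&(np.hypot(x-cx,y-cy)<r)
    n,l,st,c=cv2.connectedComponentsWithStats(M.astype(np.uint8))
    i=1+np.argmax(st[1:,4]); q=P[l==i]
    rc=cv2.minAreaRect((q[:,:2]*1000).astype(np.float32))
    (a,b),(w,h),an=rc
    if w<h: an+=90
    an=(an+90)%180-90
    ci=cv2.minEnclosingCircle((q[:,:2]*1000).astype(np.float32))
    return dict(c=np.round((a,b),1),L=round(max(w,h),1),W=round(min(w,h),1),yaw=round(an,1),z=round(np.median(q[:,2])*1000,1),mean=(q[:,:2].mean(0)*1000).round(1),circ=np.round([*ci[0],ci[1]],1),n=len(q))
from scipy.spatial.transform import Rotation as Ro
def plan(tx,ty,tz,yaw):
    """target TCP (mm), yaw deg of pack long axis in world; print turn then shifts"""
    s=robot.sense(); R=Ro.from_quat(s["eef_rot"]).as_matrix(); p=np.array(s["tcp_pos"])*1000
    # tool z should lie along pack long axis (either way), tool x down
    l=np.array([np.cos(np.radians(yaw)),np.sin(np.radians(yaw)),0])
    if l@R[:,2]<0: l=-l
    xd=np.array([0,0,-1.]); T=np.stack([xd,np.cross(l,xd),l],1)
    rv=np.degrees(Ro.from_matrix(R.T@T).as_rotvec())
    sh=T.T@(np.array([tx,ty,tz])-p)
    print("tcp",p.round(1),"turn",rv.round(2),"then shift (tool axes)",sh.round(1),"gap",round(s["finger_gap"]*1000,1),"F",np.round(s["contact_force"],1),"t",round(s["time"],2))
E
python3 - <<'E'
from h import *
m=robot.camera_model("top"); P=cloud(np.load("pics/top0.npy"),m)
for n,a in dict(muf_sh=(.583,.342,.058,.06),rol_sh=(.513,.062,.054,.12),coo=(.538,-.07,.042,.1),cro_sh=(.56,-.204,.052,.09),bat_sh=(.552,-.341,.05,.13),muf=(.57,.22,.214,.06),cro=(.57,.21,.156,.1),rol=(.57,.21,.104,.12),bat=(.57,.21,.05,.13)).items():
    print(n,face(P,*a))
# white labels in colour
p=cv2.imread("pics/top0.png"); M=(p.min(2)>190).astype(np.uint8); n,l,st,c=cv2.connectedComponentsWithStats(M)
for i in range(1,n):
    if st[i,4]>25 and 190<c[i][1]<245 and c[i][0]<400: print("label",c[i].round(1),st[i,4],[ (ray(m,*c[i],zz)[:2]*1000).round(1) for zz in (.05,.054,.058,.214)])
print(Ro.from_quat(robot.sense()["eef_rot"]).as_matrix().round(3))
plan(570,220,300,0)
E
```

```text
muf_sh {'c': array([582., 344.]), 'L': 58.4, 'W': 55.8, 'yaw': 88.7, 'z': np.float64(57.6), 'mean': array([583.1, 344. ]), 'circ': array([583.3, 344.3,  29.6]), 'n': 351}
rol_sh {'c': array([513.2,  62.2]), 'L': 148.9, 'W': 59.0, 'yaw': -7.5, 'z': np.float64(53.5), 'mean': array([513.1,  62.1]), 'circ': array([513.1,  61.8,  78.2]), 'n': 1126}
coo {'c': array([538.4, -70.7]), 'L': 96.6, 'W': 96.0, 'yaw': 88.9, 'z': np.float64(41.6), 'mean': array([538.3, -70.4]), 'circ': array([538.3, -70.5,  67.9]), 'n': 1211}
cro_sh {'c': array([ 559.8, -205.4]), 'L': 103.0, 'W': 60.0, 'yaw': -4.4, 'z': np.float64(51.4), 'mean': array([ 559.7, -204.7]), 'circ': array([ 559.7, -204.4,   57.5]), 'n': 779}
bat_sh {'c': array([ 552.5, -343.4]), 'L': 198.7, 'W': 62.8, 'yaw': 5.5, 'z': np.float64(49.5), 'mean': array([ 551.8, -342.3]), 'circ': array([ 552.3, -343. ,  102.4]), 'n': 1556}
muf {'c': array([572.7, 217.9]), 'L': 57.0, 'W': 56.3, 'yaw': 88.4, 'z': np.float64(213.6), 'mean': array([572.1, 217.6]), 'circ': array([572. , 218.2,  29.4]), 'n': 456}
cro {'c': array([567.9, 218.2]), 'L': 103.0, 'W': 
[... 692 characters left out ...]
-298.4])]
label [159.9 210. ] 68 [array([574.9, 251.6]), array([574.8, 250.8]), array([574.7, 250. ]), array([571.5, 219.1])]
label [323. 213.] 121 [array([ 558.4, -205. ]), array([ 558.4, -204.4]), array([ 558.3, -203.7]), array([ 557.1, -178.5])]
label [274.6 221.1] 150 [array([538.1, -68.7]), array([538.2, -68.5]), array([538.2, -68.3]), array([539.5, -59.8])]
label [227.5 231.2] 233 [array([512.3,  63.3]), array([512.4,  63.1]), array([512.5,  62.9]), array([517. ,  55.2])]
[[-0.001  0.374 -0.927]
 [ 0.001 -0.927 -0.374]
 [-1.    -0.001  0.   ]]
tcp [ 233.9 -579.2  230.5] turn [2.199e+01 2.000e-02 8.000e-02] then shift (tool axes) [ -69.5 -799.2 -336.1] gap 85.7 F [-1.2 -1.2  0.1] t 0.15
```

step_arm:
  motion:
    - {"wx":7.33,"tx":-20}
    - {"wx":7.33,"tx":-25}
    - {"wx":7.33,"tx":-25}
    - {"tz":-30}
    - {"tz":-40,"ty":-20}
    - {"tz":-50,"ty":-30}
    - {"tz":-50,"ty":-40}
    - {"tz":-50,"ty":-50}
    - {"tz":-50,"ty":-50}
    - {"tz":-40,"ty":-50}
    - {"tz":-20,"ty":-50}
    - {"ty":-50}
  grip_force: 30

```text
invalid input at $.motion[0]: expected keys tx, ty, tz, wx, wy, wz, fingers
```

step_arm:
  motion:
    - {"ty":-50}
    - {"ty":-50}
    - {"ty":-50}
    - {"ty":-50}
    - {"ty":-50}
    - {"ty":-50}
    - {"ty":-50}
    - {"ty":-50}
    - {"ty":-40}
    - {"ty":-15}
    - {}
    - {}

```text
invalid input at $.motion[0]: expected keys tx, ty, tz, wx, wy, wz, fingers
```

```bash
python3 - <<'E'
from h import *
plan(572,218,162,5)
E
```

```text
tcp [ 233.9 -579.2  230.5] turn [16.99  0.02  0.08] then shift (tool axes) [  68.5 -764.7 -406.3] gap 85.7 F [-1.2 -1.2  0.1] t 0.15
```

step_arm:
  motion:
    - {"tx":-20,"ty":0,"tz":0,"wx":7.5,"wy":0,"wz":0,"fingers":1}
    - {"tx":-25,"ty":0,"tz":0,"wx":7.5,"wy":0,"wz":0,"fingers":1}
    - {"tx":-25,"ty":0,"tz":0,"wx":7,"wy":0,"wz":0,"fingers":1}
    - {"tx":0,"ty":-10,"tz":-30,"wx":0,"wy":0,"wz":0,"fingers":1}
    - {"tx":0,"ty":-20,"tz":-50,"wx":0,"wy":0,"wz":0,"fingers":1}
    - {"tx":0,"ty":-30,"tz":-50,"wx":0,"wy":0,"wz":0,"fingers":1}
    - {"tx":0,"ty":-35,"tz":-50,"wx":0,"wy":0,"wz":0,"fingers":1}
    - {"tx":0,"ty":-35,"tz":-50,"wx":0,"wy":0,"wz":0,"fingers":1}
    - {"tx":0,"ty":-40,"tz":-45,"wx":0,"wy":0,"wz":0,"fingers":1}
    - {"tx":0,"ty":-45,"tz":-35,"wx":0,"wy":0,"wz":0,"fingers":1}
    - {"tx":0,"ty":-50,"tz":-26,"wx":0,"wy":0,"wz":0,"fingers":1}
    - {"tx":0,"ty":-55,"tz":0,"wx":0,"wy":0,"wz":0,"fingers":1}
  grip_force: 30

```text
time: 1.65
tcp_pos: [0.5714, -0.257, 0.2997]
eef_rot: [-0.707, -0.001, 0.708, -0.0]
contact_force: [0.5, 0.6, -0.3]
finger_gap: 0.0856
```

step_arm:
  motion:
    - {"tx":0,"ty":-55,"tz":0,"wx":0,"wy":0,"wz":0,"fingers":1}
    - {"tx":0,"ty":-55,"tz":0,"wx":0,"wy":0,"wz":0,"fingers":1}
    - {"tx":0,"ty":-55,"tz":0,"wx":0,"wy":0,"wz":0,"fingers":1}
    - {"tx":0,"ty":-55,"tz":0,"wx":0,"wy":0,"wz":0,"fingers":1}
    - {"tx":0,"ty":-55,"tz":0,"wx":0,"wy":0,"wz":0,"fingers":1}
    - {"tx":0,"ty":-55,"tz":0,"wx":0,"wy":0,"wz":0,"fingers":1}
    - {"tx":0,"ty":-55,"tz":0,"wx":0,"wy":0,"wz":0,"fingers":1}
    - {"tx":0,"ty":-50,"tz":0,"wx":0,"wy":0,"wz":0,"fingers":1}
    - {"tx":0,"ty":-35,"tz":0,"wx":0,"wy":0,"wz":0,"fingers":1}
    - {"tx":0,"ty":-10,"tz":0,"wx":0,"wy":0,"wz":0,"fingers":1}
    - {"tx":0,"ty":0,"tz":0,"wx":0,"wy":0,"wz":0,"fingers":1}
    - {"tx":0,"ty":0,"tz":0,"wx":0,"wy":0,"wz":0,"fingers":1}

```text
time: 3.15
tcp_pos: [0.5708, 0.2185, 0.3013]
eef_rot: [0.707, -0.001, -0.707, -0.001]
contact_force: [-0.1, 0.2, 0.3]
finger_gap: 0.0854
```

```bash
python3 - <<'E'
from h import *
plan(572,218,162,5)
m=robot.camera_model("wrist"); print("cam", (-m["R"].T@m["t"]).round(3))
p,d=robot.read_camera("wrist"); cv2.imwrite("pics/w1.png",p); P=cloud(d,m); np.save("pics/w1P.npy",P)
print(face(P,.572,.218,.214,.06)); print(face(P,.583,.342,.058,.06))
E
```

```text
tcp [570.8 218.5 301.3] turn [-5.16 -0.01 -0.05] then shift (tool axes) [139.3   0.6  -1.2] gap 85.4 F [-0.1  0.2  0.3] t 3.15
cam [0.637 0.219 0.443]
{'c': array([571.3, 218.4]), 'L': 57.9, 'W': 57.1, 'yaw': -87.2, 'z': np.float64(213.6), 'mean': array([572.3, 218.6]), 'circ': array([570.9, 218.7,  29.3]), 'n': 3313}
{'c': array([581.7, 344.6]), 'L': 57.7, 'W': 57.3, 'yaw': 35.2, 'z': np.float64(57.6), 'mean': array([582.3, 343.9]), 'circ': array([581.1, 344.7,  29.5]), 'n': 1354}
```

View pics/w1.png

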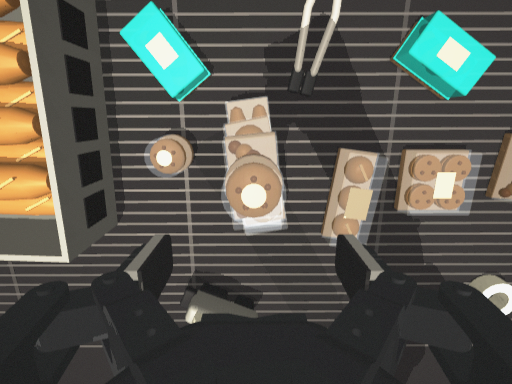

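The wrist view at 3.15 s shows the stack at about (254,180), the displayed muffin at (168,156) and the rolls at (352,195). Its measurements agree with the top camera within 2 mm. The round tub on top of the stack at (254,193) is the muffin, so I grip it now.

step_arm:
  motion:
    - {"tx":40,"ty":0,"tz":0,"wx":0,"wy":0,"wz":0,"fingers":1}
    - {"tx":45,"ty":0,"tz":0,"wx":0,"wy":0,"wz":0,"fingers":1}
    - {"tx":30,"ty":0,"tz":0,"wx":0,"wy":0,"wz":0,"fingers":1}
    - {"tx":15,"ty":0,"tz":0,"wx":0,"wy":0,"wz":0,"fingers":1}
    - {"tx":8,"ty":0,"tz":0,"wx":0,"wy":0,"wz":0,"fingers":1}
    - {"tx":0,"ty":0,"tz":0,"wx":0,"wy":0,"wz":0,"fingers":1}
    - {"tx":0,"ty":0,"tz":0,"wx":0,"wy":0,"wz":0,"fingers":0.5}
    - {"tx":0,"ty":0,"tz":0,"wx":0,"wy":0,"wz":0,"fingers":0.5}
    - {"tx":0,"ty":0,"tz":0,"wx":0,"wy":0,"wz":0,"fingers":0.5}
    - {"tx":0,"ty":0,"tz":0,"wx":0,"wy":0,"wz":0,"fingers":0.5}
    - {"tx":0,"ty":0,"tz":0,"wx":0,"wy":0,"wz":0,"fingers":0.5}
  grip_force: 40

```text
time: 4.58
tcp_pos: [0.5709, 0.2208, 0.1647]
eef_rot: [0.708, 0.0, -0.706, -0.0]
contact_force: [-0.5, -0.4, 6.0]
finger_gap: 0.0591
```

```bash
python3 - <<'E'
from h import *
plan(582,344.3,63+12,0)
E
```

```text
tcp [570.9 220.8 164.7] turn [-0.02 -0.13  0.06] then shift (tool axes) [  89.7 -123.5  -11.1] gap 59.1 F [-0.5 -0.4  6. ] t 4.58
```

step_arm:
  motion:
    - {"tx":-10,"ty":0,"tz":0,"wx":0,"wy":0,"wz":0,"fingers":0.5}
    - {"tx":-20,"ty":0,"tz":0,"wx":0,"wy":0,"wz":0,"fingers":0.5}
    - {"tx":0,"ty":-20,"tz":0,"wx":0,"wy":0,"wz":0,"fingers":0.5}
    - {"tx":0,"ty":-35,"tz":-5,"wx":0,"wy":0,"wz":0,"fingers":0.5}
    - {"tx":0,"ty":-35,"tz":-6,"wx":0,"wy":0,"wz":0,"fingers":0.5}
    - {"tx":0,"ty":-25,"tz":0,"wx":0,"wy":0,"wz":0,"fingers":0.5}
    - {"tx":0,"ty":-8,"tz":0,"wx":0,"wy":0,"wz":0,"fingers":0.5}
    - {"tx":0,"ty":0,"tz":0,"wx":0,"wy":0,"wz":0,"fingers":0.5}
    - {"tx":0,"ty":0,"tz":0,"wx":0,"wy":0,"wz":0,"fingers":0.5}

```text
time: 5.7
tcp_pos: [0.5816, 0.3421, 0.1932]
eef_rot: [0.707, -0.001, -0.707, -0.0]
contact_force: [1.2, 0.2, -2.3]
finger_gap: 0.0591
```

```bash
cat >> h.py <<'E'
def look(name,cam="wrist"):
    m=robot.camera_model(cam); p,d=robot.read_camera(cam); cv2.imwrite(f"pics/{name}.png",p); return m,p,cloud(d,m)
def held(P,cx,cy,z0,r=.06):
    x,y,z=P[...,0],P[...,1],P[...,2]
    q=z[(np.hypot(x-cx,y-cy)<.02)&(z>z0)]; return np.median(q)
E
python3 - <<'E'
from h import *
m,p,P=look("w2")
s=robot.sense()["tcp_pos"]
zt=held(P,s[0],s[1],s[2]); print("held top",zt, face(P,s[0],s[1],zt,.045,.006))
m2,p2,P2=look("t2","top"); print("top",face(P2,s[0],s[1],zt,.045,.008))
for n,a in dict(cro=(.57,.21,.156,.1),rol=(.57,.21,.104,.12),bat=(.57,.21,.05,.13)).items(): print(n,face(P2,*a),face(P,*a))
plan(582,344.3,63,0)
E
```

```text
held top 0.2668895462223124 {'c': array([591.6, 342.4]), 'L': 33.5, 'W': 4.1, 'yaw': -88.3, 'z': np.float64(269.6), 'mean': array([591.5, 342.3]), 'circ': array([590.7, 342.4,  16.7]), 'n': 1537}
top {'c': array([571.9, 309.3]), 'L': 9.9, 'W': 6.6, 'yaw': -58.4, 'z': np.float64(266.8), 'mean': array([571.8, 309.1]), 'circ': array([572.6, 310. ,   5.3]), 'n': 18}
cro {'c': array([567.8, 218.2]), 'L': 102.9, 'W': 60.2, 'yaw': 5.2, 'z': np.float64(155.6), 'mean': array([567.7, 217.5]), 'circ': array([567.7, 217.7,  57.2]), 'n': 923} {'c': array([566.2, 218.9]), 'L': 102.8, 'W': 60.0, 'yaw': 5.4, 'z': np.float64(155.7), 'mean': array([577.1, 220.3]), 'circ': array([566.1, 218.9,  58. ]), 'n': 10050}
rol {'c': array([537.6, 209.5]), 'L': 99.5, 'W': 59.6, 'yaw': 10.9, 'z': np.float64(103.7), 'mean': array([512.3, 199.5]), 'circ': array([538.5, 209.7,  56.6]), 'n': 287} {'c': array([578.3, 221.8]), 'L': 113.3, 'W': 59.1, 'yaw': 7.2, 'z': np.float64(103.7), 'mean': array([614. , 232.5]), 'circ': array([577.9, 222.3,  63.2]), 'n': 2028}
bat {'c': array([625.3, 224.1]), 'L': 76.9, 'W': 62.0, 'yaw': 6.7, 'z': np.float64(49.5), 'mean': array([647.2, 222.7]), 'circ': array([624.7, 222.8,  47.4]), 'n': 208} {'c': array([579.9, 220.5]), 'L': 164.4, 'W': 63.0, 'yaw': 7.2, 'z': np.float64(49.6), 'mean': array([623.5, 233.4]), 'circ': array([580.4, 220. ,  85.9]), 'n': 2421}
tcp [581.8 342.  193.5] turn [-0.11 -0.03 -0.03] then shift (tool axes) [130.5  -2.3  -0.2] gap 59.5 F [ 0.7 -0.3 -0.5] t 5.8
```

View pics/w2.png

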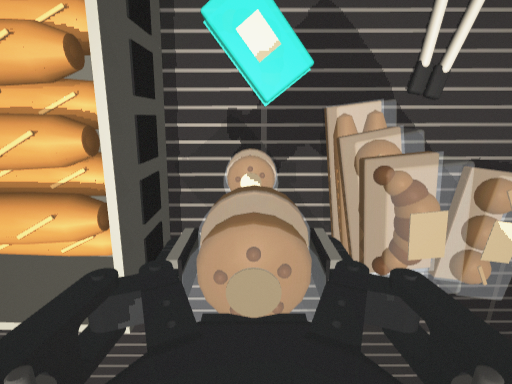

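The held tub at about (254,255) is centred between the pads, and the displayed muffin sits at (250,172), ahead and below. I lower towards it.

step_arm:
  motion:
    - {"tx":30,"ty":-2,"tz":0,"wx":0,"wy":0,"wz":0,"fingers":0.5}
    - {"tx":40,"ty":0,"tz":0,"wx":0,"wy":0,"wz":0,"fingers":0.5}
    - {"tx":30,"ty":0,"tz":0,"wx":0,"wy":0,"wz":0,"fingers":0.5}
    - {"tx":15,"ty":0,"tz":0,"wx":0,"wy":0,"wz":0,"fingers":0.5}
    - {"tx":5,"ty":0,"tz":0,"wx":0,"wy":0,"wz":0,"fingers":0.5}
    - {"tx":0,"ty":0,"tz":0,"wx":0,"wy":0,"wz":0,"fingers":0.5}
    - {"tx":0,"ty":0,"tz":0,"wx":0,"wy":0,"wz":0,"fingers":0.5}

```text
time: 6.68
tcp_pos: [0.5819, 0.346, 0.0749]
eef_rot: [0.708, 0.0, -0.706, -0.001]
contact_force: [0.3, 0.0, -1.4]
finger_gap: 0.0595
```

```bash
python3 - <<'E'
from h import *
m,p,P=look("w3"); plan(582,344,67,0)
for zt in (.116,.118,.120,.122,.124): 
    f=face(P,.582,.344,zt,.04,.003); print(zt,f["circ"],f["z"],f["n"])
E
```

```text
tcp [581.8 345.9  74.7] turn [-0.01 -0.11  0.07] then shift (tool axes) [ 7.7  1.9 -0.2] gap 59.5 F [ 0.8  0.3 -1.1] t 6.72
0.116 [597.5 346.1  24.7] 116.2 562
0.118 [597.2 346.2  24.9] 118.2 619
0.12 [590.9 349.2  29.8] 121.2 1072
0.122 [584.4 346.1  28.8] 123.9 11102
0.124 [584.1 346.   28.7] 123.9 11246
```

step_arm:
  motion:
    - {"tx":3,"ty":1.5,"tz":0.5,"wx":0,"wy":0,"wz":0,"fingers":0.5}
    - {"tx":2,"ty":0,"tz":0,"wx":0,"wy":0,"wz":0,"fingers":0.5}
    - {"tx":2,"ty":0,"tz":0,"wx":0,"wy":0,"wz":0,"fingers":0.5}
    - {"tx":1,"ty":0,"tz":0,"wx":0,"wy":0,"wz":0,"fingers":0.5}
    - {"tx":0,"ty":0,"tz":0,"wx":0,"wy":0,"wz":0,"fingers":0.5}

```text
time: 7.35
tcp_pos: [0.5809, 0.3443, 0.0667]
eef_rot: [0.707, 0.0, -0.707, -0.0]
contact_force: [-3.3, -2.0, 7.6]
finger_gap: 0.0594
```

step_arm:
  motion:
    - {"tx":0,"ty":0,"tz":0,"wx":0,"wy":0,"wz":0,"fingers":0.85}
    - {"tx":0,"ty":0,"tz":0,"wx":0,"wy":0,"wz":0,"fingers":1}
    - {"tx":0,"ty":0,"tz":0,"wx":0,"wy":0,"wz":0,"fingers":1}
    - {"tx":0,"ty":0,"tz":0,"wx":0,"wy":0,"wz":0,"fingers":1}
    - {"tx":-15,"ty":0,"tz":0,"wx":0,"wy":0,"wz":0,"fingers":1}
    - {"tx":-40,"ty":0,"tz":0,"wx":0,"wy":0,"wz":0,"fingers":1}
    - {"tx":-50,"ty":0,"tz":0,"wx":0,"wy":0,"wz":0,"fingers":1}
    - {"tx":-50,"ty":0,"tz":0,"wx":0,"wy":0,"wz":0,"fingers":1}
    - {"tx":-20,"ty":20,"tz":0,"wx":0,"wy":0,"wz":0,"fingers":1}
    - {"tx":0,"ty":50,"tz":0,"wx":0,"wy":0,"wz":0,"fingers":1}
    - {"tx":0,"ty":50,"tz":15,"wx":0,"wy":0,"wz":0,"fingers":1}
    - {"tx":0,"ty":5,"tz":0,"wx":0,"wy":0,"wz":0,"fingers":1}

```text
time: 8.85
tcp_pos: [0.5659, 0.2129, 0.2407]
eef_rot: [0.707, -0.004, -0.707, -0.001]
contact_force: [-0.0, 0.2, 1.1]
finger_gap: 0.0857
```

step_arm:
  motion:
    - {"tx":0,"ty":0,"tz":0,"wx":0,"wy":0,"wz":0,"fingers":1}
    - {"tx":0,"ty":0,"tz":0,"wx":0,"wy":0,"wz":0,"fingers":1}

```text
time: 9.1
tcp_pos: [0.5654, 0.2204, 0.2403]
eef_rot: [-0.707, -0.001, 0.707, -0.0]
contact_force: [-0.3, 0.1, 0.5]
finger_gap: 0.0855
```

```bash
python3 - <<'E'
from h import *
m,p,P=look("w4"); m2,p2,P2=look("t4","top")
for n,a in dict(muf=(.582,.344,.116,.06),cro=(.57,.21,.156,.1)).items(): print(n,face(P,*a),face(P2,*a))
plan(567,218.5,109,5.3)
E
```

```text
Traceback (most recent call last):
  File "h.py", line 20, in face
    i=1+np.argmax(st[1:,4]); q=P[l==i]
        ~~~~~~~~~^^^^^^^^^^
ValueError: attempt to get argmax of an empty sequence
```

View pics/w4.png

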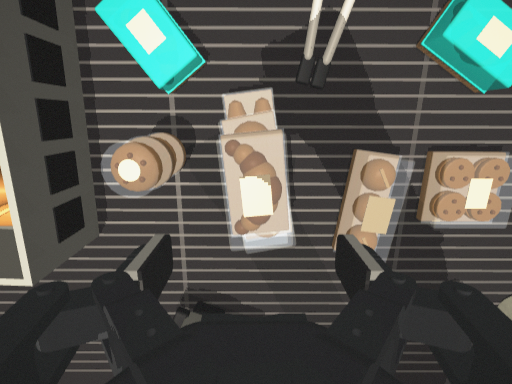

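```bash
sed -i 's/^    i=1+np.argmax/    if n<2: return None\n    i=1+np.argmax/' h.py; python3 - <<'E'
from h import *
m,p,P=look("w4b")
for n,a in dict(muf=(.582,.344,.116,.06),cro=(.57,.21,.156,.1)).items(): print(n,face(P,*a))
plan(567,218.5,109,5.3)
E
```

```text
muf {'c': array([580.5, 343.3]), 'L': 58.0, 'W': 57.6, 'yaw': -14.1, 'z': np.float64(115.5), 'mean': array([581.9, 342.3]), 'circ': array([580.4, 343.9,  29.5]), 'n': 2746}
cro {'c': array([566.2, 218.4]), 'L': 102.6, 'W': 59.1, 'yaw': 5.6, 'z': np.float64(155.6), 'mean': array([569.7, 218.6]), 'circ': array([566.3, 218. ,  57.6]), 'n': 7686}
tcp [565.4 220.3 240.1] turn [-5.2   0.02  0.03] then shift (tool axes) [131.1   1.9  -1.4] gap 85.1 F [-0.5 -0.3  0. ] t 9.25
```

The wrist view shows the muffin pile at (145,162), with its top at 115.5 mm and within 2 mm of the displayed tub. The croissant pack is now on top of the stack at (255,190): plain card, shortest oblong. The turquoise ones at (150,40) and (490,45) are the look-alikes.

step_arm:
  motion:
    - {"tx":20,"ty":2,"tz":-1,"wx":-5.3,"wy":0,"wz":0,"fingers":1}
    - {"tx":40,"ty":0,"tz":0,"wx":0,"wy":0,"wz":0,"fingers":1}
    - {"tx":40,"ty":0,"tz":0,"wx":0,"wy":0,"wz":0,"fingers":1}
    - {"tx":20,"ty":0,"tz":0,"wx":0,"wy":0,"wz":0,"fingers":1}
    - {"tx":8,"ty":0,"tz":0,"wx":0,"wy":0,"wz":0,"fingers":1}
    - {"tx":0,"ty":0,"tz":0,"wx":0,"wy":0,"wz":0,"fingers":1}
    - {"tx":0,"ty":0,"tz":0,"wx":0,"wy":0,"wz":0,"fingers":0.5}
    - {"tx":0,"ty":0,"tz":0,"wx":0,"wy":0,"wz":0,"fingers":0.5}
    - {"tx":0,"ty":0,"tz":0,"wx":0,"wy":0,"wz":0,"fingers":0.5}
    - {"tx":0,"ty":0,"tz":0,"wx":0,"wy":0,"wz":0,"fingers":0.5}
    - {"tx":0,"ty":0,"tz":0,"wx":0,"wy":0,"wz":0,"fingers":0.5}

```text
time: 10.62
tcp_pos: [0.5675, 0.2175, 0.1138]
eef_rot: [0.707, 0.033, -0.705, 0.032]
contact_force: [-0.7, 0.7, 6.0]
finger_gap: 0.0594
```

```bash
python3 - <<'E'
from h import *
plan(559,-204.5,170,-4.4)
E
```

```text
tcp [567.5 217.5 113.8] turn [ 9.7  -0.14  0.06] then shift (tool axes) [-56.2 421.4 -24. ] gap 59.4 F [-0.7  0.7  6. ] t 10.62
```

step_arm:
  motion:
    - {"tx":-10,"ty":0,"tz":0,"wx":0,"wy":0,"wz":0,"fingers":0.5}
    - {"tx":-25,"ty":0,"tz":0,"wx":0,"wy":0,"wz":0,"fingers":0.5}
    - {"tx":-20,"ty":0,"tz":0,"wx":5,"wy":0,"wz":0,"fingers":0.5}
    - {"tx":0,"ty":25,"tz":0,"wx":4.7,"wy":0,"wz":0,"fingers":0.5}
    - {"tx":0,"ty":45,"tz":-5,"wx":0,"wy":0,"wz":0,"fingers":0.5}
    - {"tx":0,"ty":55,"tz":-5,"wx":0,"wy":0,"wz":0,"fingers":0.5}
    - {"tx":0,"ty":60,"tz":-4,"wx":0,"wy":0,"wz":0,"fingers":0.5}
    - {"tx":0,"ty":60,"tz":-4,"wx":0,"wy":0,"wz":0,"fingers":0.5}
    - {"tx":0,"ty":60,"tz":-4,"wx":0,"wy":0,"wz":0,"fingers":0.5}
    - {"tx":0,"ty":55,"tz":-2,"wx":0,"wy":0,"wz":0,"fingers":0.5}
    - {"tx":0,"ty":40,"tz":0,"wx":0,"wy":0,"wz":0,"fingers":0.5}
    - {"tx":0,"ty":21,"tz":0,"wx":0,"wy":0,"wz":0,"fingers":0.5}

```text
time: 12.12
tcp_pos: [0.5583, -0.2088, 0.1665]
eef_rot: [-0.706, 0.029, 0.707, 0.029]
contact_force: [0.3, 0.4, -0.6]
finger_gap: 0.0595
```

step_arm:
  motion:
    - {"tx":20,"ty":0,"tz":0,"wx":0,"wy":0,"wz":0,"fingers":0.5}
    - {"tx":25,"ty":0,"tz":0,"wx":0,"wy":0,"wz":0,"fingers":0.5}
    - {"tx":10,"ty":0,"tz":0,"wx":0,"wy":0,"wz":0,"fingers":0.5}
    - {"tx":0,"ty":0,"tz":0,"wx":0,"wy":0,"wz":0,"fingers":0.5}
    - {"tx":0,"ty":0,"tz":0,"wx":0,"wy":0,"wz":0,"fingers":0.5}

```text
time: 12.75
tcp_pos: [0.5609, -0.2046, 0.1134]
eef_rot: [0.707, -0.027, -0.706, -0.027]
contact_force: [0.1, -0.2, -0.6]
finger_gap: 0.0596
```

```bash
python3 - <<'E'
from h import *
m,p,P=look("w5"); plan(559.5,-204.5,62,-4.4)
z=robot.sense()["tcp_pos"][2]+.042
print(z,face(P,.56,-.204,z,.1,.005))
print(face(P,.56,-.204,z-.052,.1,.005))
print("cro_sh",face(P,.56,-.204,.052,.1,.005))
m2,p2,P2=look("t5","top")
for n,a in dict(rol=(.57,.21,.104,.12),bat=(.57,.21,.05,.13),muf=(.582,.344,.116,.06),rol_sh=(.513,.062,.054,.12),coo=(.538,-.07,.042,.1)).items(): print(n,face(P2,*a))
E
```

```text
tcp [ 561.  -204.7  113.5] turn [ 0.01 -0.1  -0.02] then shift (tool axes) [51.5 -0.1  1.5] gap 59.8 F [ 0.2  0.1 -1.8] t 12.8
0.15547024401211262 {'c': array([ 576.2, -205.5]), 'L': 84.9, 'W': 70.8, 'yaw': 85.7, 'z': np.float64(155.2), 'mean': array([ 580.5, -205.9]), 'circ': array([ 576.6, -205.5,   44.1]), 'n': 22922}
{'c': array([ 610.9, -216.7]), 'L': 37.6, 'W': 0.3, 'yaw': 85.9, 'z': np.float64(106.2), 'mean': array([ 611. , -216.7]), 'circ': array([ 611.1, -216.7,   18.8]), 'n': 71}
cro_sh {'c': array([ 607.6, -209.7]), 'L': 57.7, 'W': 3.5, 'yaw': 86.2, 'z': np.float64(50.7), 'mean': array([ 607.5, -208.1]), 'circ': array([ 606.2, -209.6,   28.8]), 'n': 325}
rol {'c': array([561.7, 214.3]), 'L': 148.5, 'W': 59.4, 'yaw': 10.9, 'z': np.float64(103.6), 'mean': array([561.3, 213.7]), 'circ': array([561.8, 212.4,  78. ]), 'n': 1226}
bat {'c': array([623.6, 223.6]), 'L': 80.2, 'W': 61.1, 'yaw': 7.4, 'z': np.float64(49.3), 'mean': array([646.9, 222.1]), 'circ': array([623.4, 222.8,  49.1]), 'n': 209}
muf {'c': array([582. , 343.4]), 'L': 58.1, 'W': 55.9, 'yaw': 89.0, 'z': np.float64(115.7), 'mean': array([582. , 342.6]), 'circ': array([582.3, 343.5,  29.5]), 'n': 394}
rol_sh {'c': array([513.3,  62.3]), 'L': 148.5, 'W': 58.9, 'yaw': -7.6, 'z': np.float64(53.6), 'mean': array([513.3,  62.3]), 'circ': array([513.2,  61.8,  78.3]), 'n': 1123}
coo {'c': array([538.3, -70.6]), 'L': 96.6, 'W': 96.1, 'yaw': 89.0, 'z': np.float64(41.4), 'mean': array([538.3, -70.4]), 'circ': array([538.4, -70.5,  67.9]), 'n': 1215}
```

View pics/w5.png

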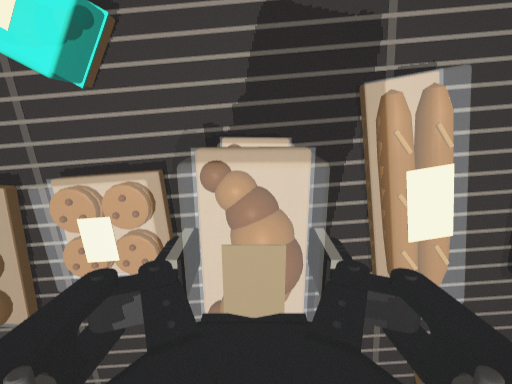

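The held croissant at (252,230) lines up over the displayed one, whose edge shows at (255,145). I set it down.

step_arm:
  motion:
    - {"tx":20,"ty":0,"tz":1,"wx":0,"wy":0,"wz":0,"fingers":0.5}
    - {"tx":18,"ty":0,"tz":0,"wx":0,"wy":0,"wz":0,"fingers":0.5}
    - {"tx":6,"ty":0,"tz":0,"wx":0,"wy":0,"wz":0,"fingers":0.5}
    - {"tx":3,"ty":0,"tz":0,"wx":0,"wy":0,"wz":0,"fingers":0.5}
    - {"tx":2,"ty":0,"tz":0,"wx":0,"wy":0,"wz":0,"fingers":0.5}
    - {"tx":1.5,"ty":0,"tz":0,"wx":0,"wy":0,"wz":0,"fingers":0.5}
    - {"tx":0,"ty":0,"tz":0,"wx":0,"wy":0,"wz":0,"fingers":0.5}
    - {"tx":0,"ty":0,"tz":0,"wx":0,"wy":0,"wz":0,"fingers":0.5}

```text
time: 13.85
tcp_pos: [0.5594, -0.2047, 0.062]
eef_rot: [0.707, -0.027, -0.706, -0.027]
contact_force: [-0.5, 0.9, -1.7]
finger_gap: 0.0598
```

step_arm:
  motion:
    - {"tx":1,"ty":0,"tz":0,"wx":0,"wy":0,"wz":0,"fingers":0.5}
    - {"tx":0,"ty":0,"tz":0,"wx":0,"wy":0,"wz":0,"fingers":0.5}

```text
time: 14.1
tcp_pos: [0.5595, -0.2047, 0.0617]
eef_rot: [0.707, -0.027, -0.706, -0.027]
contact_force: [-3.4, 0.6, 4.9]
finger_gap: 0.0592
```

Contact made at 4.9 N. I release, rise, and head back to the stack.

step_arm:
  motion:
    - {"tx":0,"ty":0,"tz":0,"wx":0,"wy":0,"wz":0,"fingers":0.85}
    - {"tx":0,"ty":0,"tz":0,"wx":0,"wy":0,"wz":0,"fingers":1}
    - {"tx":0,"ty":0,"tz":0,"wx":0,"wy":0,"wz":0,"fingers":1}
    - {"tx":0,"ty":0,"tz":0,"wx":0,"wy":0,"wz":0,"fingers":1}
    - {"tx":-15,"ty":0,"tz":0,"wx":0,"wy":0,"wz":0,"fingers":1}
    - {"tx":-40,"ty":0,"tz":0,"wx":0,"wy":0,"wz":0,"fingers":1}
    - {"tx":-50,"ty":0,"tz":0,"wx":0,"wy":0,"wz":0,"fingers":1}
    - {"tx":-25,"ty":-20,"tz":0,"wx":-5,"wy":0,"wz":0,"fingers":1}
    - {"tx":0,"ty":-50,"tz":0,"wx":-5,"wy":0,"wz":0,"fingers":1}
    - {"tx":0,"ty":-60,"tz":0,"wx":-5,"wy":0,"wz":0,"fingers":1}
    - {"tx":0,"ty":-60,"tz":0,"wx":0,"wy":0,"wz":0,"fingers":1}
    - {"tx":0,"ty":-60,"tz":0,"wx":0,"wy":0,"wz":0,"fingers":1}

```text
time: 15.6
tcp_pos: [0.5321, 0.0448, 0.1922]
eef_rot: [0.705, 0.065, -0.703, 0.065]
contact_force: [1.2, 0.2, 0.1]
finger_gap: 0.0852
```

step_arm:
  motion:
    - {"tx":0,"ty":-60,"tz":0,"wx":0,"wy":0,"wz":0,"fingers":1}
    - {"tx":0,"ty":-50,"tz":0,"wx":0,"wy":0,"wz":0,"fingers":1}
    - {"tx":0,"ty":-30,"tz":0,"wx":0,"wy":0,"wz":0,"fingers":1}
    - {"tx":0,"ty":0,"tz":0,"wx":0,"wy":0,"wz":0,"fingers":1}
    - {"tx":0,"ty":0,"tz":0,"wx":0,"wy":0,"wz":0,"fingers":1}

```text
time: 16.23
tcp_pos: [0.5071, 0.1797, 0.1915]
eef_rot: [0.704, 0.065, -0.704, 0.065]
contact_force: [1.3, -0.3, -0.3]
finger_gap: 0.0853
```

```bash
python3 - <<'E'
from h import *
m,p,P=look("w6"); m2,p2,P2=look("t6","top")
for n,a in dict(rol=(.57,.21,.104,.12),bat=(.57,.21,.05,.13),muf=(.582,.344,.116,.06),cro=(.56,-.204,.104,.09)).items(): print(n,face(P,*a),face(P2,*a))
plan(562,214,58,10.9)
E
```

```text
rol {'c': array([559.5, 214.8]), 'L': 148.5, 'W': 58.7, 'yaw': 10.8, 'z': np.float64(103.6), 'mean': array([566. , 215.4]), 'circ': array([559.7, 214.8,  78.7]), 'n': 13218} {'c': array([578.6, 217.8]), 'L': 115.3, 'W': 60.4, 'yaw': 10.9, 'z': np.float64(103.8), 'mean': array([590.6, 215.2]), 'circ': array([577.4, 216.8,  62.3]), 'n': 711}
bat {'c': array([638.3, 225.8]), 'L': 60.4, 'W': 47.0, 'yaw': -83.1, 'z': np.float64(49.3), 'mean': array([653. , 226.4]), 'circ': array([637.6, 225.4,  37.4]), 'n': 1141} {'c': array([623.4, 223.4]), 'L': 80.8, 'W': 61.3, 'yaw': 8.3, 'z': np.float64(50.0), 'mean': array([647.2, 222.6]), 'circ': array([623.4, 222.9,  49.3]), 'n': 205}
muf {'c': array([580.3, 343.2]), 'L': 58.4, 'W': 58.3, 'yaw': -8.6, 'z': np.float64(115.3), 'mean': array([581.2, 341.8]), 'circ': array([580.7, 343.5,  29.7]), 'n': 5595} {'c': array([582.1, 343.4]), 'L': 57.6, 'W': 55.9, 'yaw': 89.0, 'z': np.float64(115.8), 'mean': array([582.2, 342.8]), 'circ': array([582.6, 343.9,  29.7]), 'n': 390}
cro None {'c': array([ 560.3, -204.6]), 'L': 102.9, 'W': 60.3, 'yaw': -3.6, 'z': np.float64(103.5), 'mean': array([ 560.2, -203.9]), 'circ': array([ 561.1, -204.1,   56.9]), 'n': 838}
tcp [507.2 179.  191.2] turn [-0.44 -0.02 -0.03] then shift (tool axes) [133.2 -24.  -60.4] gap 85.3 F [ 0.  -0.4  0.6] t 16.32
```

View pics/w6.png

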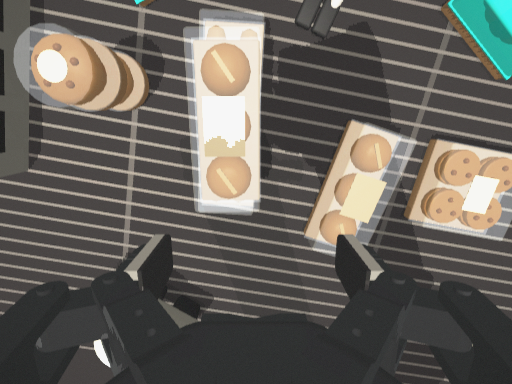

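The croissant pile checks out: top at 103.5 mm, centred within 1 mm. The rolls pack is now on top of the stack at (228,125).

step_arm:
  motion:
    - {"tx":0,"ty":-12,"tz":-30,"wx":-0.4,"wy":0,"wz":0,"fingers":1}
    - {"tx":0,"ty":-12,"tz":-29,"wx":0,"wy":0,"wz":0,"fingers":1}
    - {"tx":30,"ty":0,"tz":0,"wx":0,"wy":0,"wz":0,"fingers":1}
    - {"tx":45,"ty":0,"tz":0,"wx":0,"wy":0,"wz":0,"fingers":1}
    - {"tx":35,"ty":0,"tz":0,"wx":0,"wy":0,"wz":0,"fingers":1}
    - {"tx":15,"ty":0,"tz":0,"wx":0,"wy":0,"wz":0,"fingers":1}
    - {"tx":7,"ty":0,"tz":0,"wx":0,"wy":0,"wz":0,"fingers":1}
    - {"tx":0,"ty":0,"tz":0,"wx":0,"wy":0,"wz":0,"fingers":1}
    - {"tx":0,"ty":0,"tz":0,"wx":0,"wy":0,"wz":0,"fingers":1}

```text
time: 17.45
tcp_pos: [0.561, 0.2156, 0.0603]
eef_rot: [0.705, 0.068, -0.703, 0.067]
contact_force: [0.5, 0.1, -0.1]
finger_gap: 0.0855
```

step_arm:
  motion:
    - {"tx":0,"ty":0,"tz":0,"wx":0,"wy":0,"wz":0,"fingers":0.5}
    - {"tx":0,"ty":0,"tz":0,"wx":0,"wy":0,"wz":0,"fingers":0.5}
    - {"tx":0,"ty":0,"tz":0,"wx":0,"wy":0,"wz":0,"fingers":0.5}
    - {"tx":0,"ty":0,"tz":0,"wx":0,"wy":0,"wz":0,"fingers":0.5}
    - {"tx":0,"ty":0,"tz":0,"wx":0,"wy":0,"wz":0,"fingers":0.5}

```text
time: 18.08
tcp_pos: [0.5606, 0.2152, 0.0597]
eef_rot: [0.704, 0.068, -0.703, 0.068]
contact_force: [-1.3, -1.4, 6.7]
finger_gap: 0.0598
```

```bash
python3 - <<'E'
from h import *
plan(513,62.3,110,-7.5)
E
```

```text
tcp [560.6 215.2  59.7] turn [ 1.848e+01 -7.000e-02  1.000e-02] then shift (tool axes) [-50.3 157.8  27.3] gap 59.8 F [-1.3 -1.4  6.7] t 18.07
```

step_arm:
  motion:
    - {"tx":-10,"ty":0,"tz":0,"wx":0,"wy":0,"wz":0,"fingers":0.5}
    - {"tx":-25,"ty":0,"tz":0,"wx":0,"wy":0,"wz":0,"fingers":0.5}
    - {"tx":-25,"ty":0,"tz":0,"wx":5,"wy":0,"wz":0,"fingers":0.5}
    - {"tx":-10,"ty":0,"tz":0,"wx":7,"wy":0,"wz":0,"fingers":0.5}
    - {"tx":0,"ty":0,"tz":0,"wx":6.5,"wy":0,"wz":0,"fingers":0.5}
    - {"tx":0,"ty":30,"tz":5,"wx":0,"wy":0,"wz":0,"fingers":0.5}
    - {"tx":0,"ty":50,"tz":10,"wx":0,"wy":0,"wz":0,"fingers":0.5}
    - {"tx":0,"ty":50,"tz":10,"wx":0,"wy":0,"wz":0,"fingers":0.5}
    - {"tx":0,"ty":28,"tz":2,"wx":0,"wy":0,"wz":0,"fingers":0.5}
    - {"tx":10,"ty":0,"tz":0,"wx":0,"wy":0,"wz":0,"fingers":0.5}
    - {"tx":5,"ty":0,"tz":0,"wx":0,"wy":0,"wz":0,"fingers":0.5}
    - {"tx":0,"ty":0,"tz":0,"wx":0,"wy":0,"wz":0,"fingers":0.5}

```text
time: 19.58
tcp_pos: [0.5123, 0.0635, 0.1133]
eef_rot: [-0.705, 0.045, 0.706, 0.046]
contact_force: [1.5, -0.4, -1.9]
finger_gap: 0.0593
```

```bash
python3 - <<'E'
from h import *
m,p,P=look("w7"); m2,p2,P2=look("t7","top"); plan(513.2,62.7,63,-7.5)
s=robot.sense()["tcp_pos"]; z=s[2]+.044
for dz in (-.003,0,.003): print(z+dz,face(P,.513,.062,z+dz,.1,.004))
for n,a in dict(bat=(.57,.21,.05,.13),).items(): print(n,face(P,*a),face(P2,*a))
E
```

```text
tcp [512.8  63.3 113.8] turn [0.1  0.02 0.03] then shift (tool axes) [50.8  0.5 -0.5] gap 59.6 F [ 0.4 -0.6 -1.2] t 19.68
0.1547995840577572 {'c': array([540. ,  60.4]), 'L': 93.2, 'W': 78.0, 'yaw': -6.5, 'z': np.float64(157.1), 'mean': array([546.2,  59.2]), 'circ': array([540.5,  60. ,  53. ]), 'n': 33667}
0.1577995840577572 {'c': array([539.6,  60.3]), 'L': 93.1, 'W': 86.8, 'yaw': -7.4, 'z': np.float64(157.1), 'mean': array([546.1,  59.2]), 'circ': array([540.4,  59.9,  53. ]), 'n': 33705}
0.1607995840577572 {'c': array([539.8,  60. ]), 'L': 90.5, 'W': 56.8, 'yaw': -7.7, 'z': np.float64(157.4), 'mean': array([542. ,  59.1]), 'circ': array([539.5,  60.9,  51.7]), 'n': 21761}
bat {'c': array([563.2, 216. ]), 'L': 198.3, 'W': 62.3, 'yaw': 6.9, 'z': np.float64(49.4), 'mean': array([563.7, 209.8]), 'circ': array([563.4, 214.1, 102.4]), 'n': 17980} {'c': array([565.1, 216.5]), 'L': 198.9, 'W': 62.0, 'yaw': 7.4, 'z': np.float64(49.7), 'mean': array([566.9, 217.1]), 'circ': array([564.7, 216.5, 102.2]), 'n': 1489}
```

View pics/w7.png

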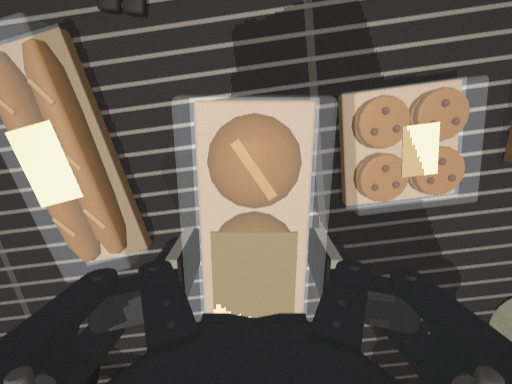

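The held rolls at (254,205) hide the displayed pack squarely. The top at 157.1 mm means 49 mm left to go.

step_arm:
  motion:
    - {"tx":20,"ty":0.5,"tz":-0.5,"wx":0,"wy":0,"wz":0,"fingers":0.5}
    - {"tx":18,"ty":0,"tz":0,"wx":0,"wy":0,"wz":0,"fingers":0.5}
    - {"tx":5,"ty":0,"tz":0,"wx":0,"wy":0,"wz":0,"fingers":0.5}
    - {"tx":3,"ty":0,"tz":0,"wx":0,"wy":0,"wz":0,"fingers":0.5}
    - {"tx":2,"ty":0,"tz":0,"wx":0,"wy":0,"wz":0,"fingers":0.5}
    - {"tx":0,"ty":0,"tz":0,"wx":0,"wy":0,"wz":0,"fingers":0.5}
    - {"tx":0,"ty":0,"tz":0,"wx":0,"wy":0,"wz":0,"fingers":0.5}

```text
time: 20.55
tcp_pos: [0.5134, 0.0616, 0.0662]
eef_rot: [0.706, -0.046, -0.705, -0.046]
contact_force: [0.5, -0.7, -1.4]
finger_gap: 0.0596
```

step_arm:
  motion:
    - {"tx":1,"ty":0,"tz":0,"wx":0,"wy":0,"wz":0,"fingers":0.5}
    - {"tx":0,"ty":0,"tz":0,"wx":0,"wy":0,"wz":0,"fingers":0.5}

```text
time: 20.8
tcp_pos: [0.5132, 0.0615, 0.0648]
eef_rot: [0.706, -0.046, -0.706, -0.046]
contact_force: [-0.7, 0.5, -2.7]
finger_gap: 0.0595
```

step_arm:
  motion:
    - {"tx":1,"ty":0,"tz":0,"wx":0,"wy":0,"wz":0,"fingers":0.5}
    - {"tx":0,"ty":0,"tz":0,"wx":0,"wy":0,"wz":0,"fingers":0.5}

```text
time: 21.05
tcp_pos: [0.5132, 0.0615, 0.0638]
eef_rot: [0.706, -0.046, -0.706, -0.046]
contact_force: [0.3, 0.2, -1.3]
finger_gap: 0.0596
```

step_arm:
  motion:
    - {"tx":1,"ty":0,"tz":0,"wx":0,"wy":0,"wz":0,"fingers":0.5}
    - {"tx":0,"ty":0,"tz":0,"wx":0,"wy":0,"wz":0,"fingers":0.5}

```text
time: 21.3
tcp_pos: [0.5132, 0.0616, 0.0637]
eef_rot: [0.706, -0.046, -0.705, -0.046]
contact_force: [-4.1, -1.0, 7.7]
finger_gap: 0.0593
```

step_arm:
  motion:
    - {"tx":0,"ty":0,"tz":0,"wx":0,"wy":0,"wz":0,"fingers":0.85}
    - {"tx":0,"ty":0,"tz":0,"wx":0,"wy":0,"wz":0,"fingers":1}
    - {"tx":0,"ty":0,"tz":0,"wx":0,"wy":0,"wz":0,"fingers":1}
    - {"tx":0,"ty":0,"tz":0,"wx":0,"wy":0,"wz":0,"fingers":1}
    - {"tx":-15,"ty":0,"tz":0,"wx":0,"wy":0,"wz":0,"fingers":1}
    - {"tx":-40,"ty":0,"tz":0,"wx":0,"wy":0,"wz":0,"fingers":1}
    - {"tx":-40,"ty":0,"tz":0,"wx":0,"wy":0,"wz":0,"fingers":1}
    - {"tx":-20,"ty":0,"tz":0,"wx":-5,"wy":0,"wz":0,"fingers":1}
    - {"tx":0,"ty":-30,"tz":0,"wx":-5,"wy":0,"wz":0,"fingers":1}
    - {"tx":0,"ty":-50,"tz":0,"wx":-4.6,"wy":0,"wz":0,"fingers":1}
    - {"tx":0,"ty":-50,"tz":-30,"wx":0,"wy":0,"wz":0,"fingers":1}
    - {"tx":0,"ty":-22,"tz":-30,"wx":0,"wy":0,"wz":0,"fingers":1}

```text
time: 22.8
tcp_pos: [0.5617, 0.2259, 0.1782]
eef_rot: [-0.705, -0.047, 0.706, -0.045]
contact_force: [0.4, -0.1, 0.4]
finger_gap: 0.0857
```

step_arm:
  motion:
    - {"tx":0,"ty":0,"tz":0,"wx":0,"wy":0,"wz":0,"fingers":1}
    - {"tx":0,"ty":0,"tz":0,"wx":0,"wy":0,"wz":0,"fingers":1}

```text
time: 23.05
tcp_pos: [0.5622, 0.2206, 0.1774]
eef_rot: [-0.705, -0.044, 0.706, -0.044]
contact_force: [0.2, -0.4, 0.3]
finger_gap: 0.0853
```

```bash
python3 - <<'E'
from h import *
m,p,P=look("w8"); m2,p2,P2=look("t8","top")
for n,a in dict(bat=(.565,.216,.05,.13),rol=(.513,.062,.108,.12),muf=(.582,.344,.116,.06)).items(): print(n,face(P,*a),face(P2,*a))
plan(564.3,216.3,9,7.1)
E
```

```text
bat {'c': array([562.7, 216.6]), 'L': 198.7, 'W': 61.2, 'yaw': 7.2, 'z': np.float64(49.7), 'mean': array([572.5, 217.9]), 'circ': array([563.2, 216.5, 102.6]), 'n': 11397} {'c': array([625.1, 223.7]), 'L': 78.2, 'W': 61.4, 'yaw': 7.2, 'z': np.float64(49.6), 'mean': array([627.8, 222.6]), 'circ': array([626.3, 223.3,  47.1]), 'n': 545}
rol {'c': array([543.9,  57.8]), 'L': 85.7, 'W': 61.1, 'yaw': -7.9, 'z': np.float64(107.7), 'mean': array([549.2,  60.2]), 'circ': array([546.9,  57.8,  47.9]), 'n': 6385} {'c': array([514.5,  61.6]), 'L': 148.7, 'W': 59.2, 'yaw': -7.6, 'z': np.float64(107.5), 'mean': array([514.3,  61.4]), 'circ': array([514.8,  60.4,  77.8]), 'n': 1222}
muf {'c': array([581. , 343.4]), 'L': 57.9, 'W': 57.9, 'yaw': -34.8, 'z': np.float64(115.5), 'mean': array([582.2, 342.2]), 'circ': array([581. , 343.7,  29.6]), 'n': 4843} None
tcp [562.5 219.5 177.9] turn [-0.04  0.01 -0.03] then shift (tool axes) [168.9   3.4  -1.4] gap 85.4 F [-0.   0.3  0.3] t 23.15
```

View pics/w8.png

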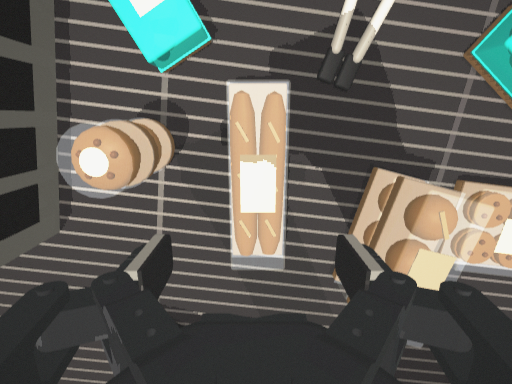

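The rolls pile is good: top at 107.5 mm, centred within about 1.5 mm. Only the baton pack remains, at (258,175). I grip it now.

step_arm:
  motion:
    - {"tx":25,"ty":3,"tz":-1,"wx":0,"wy":0,"wz":0,"fingers":1}
    - {"tx":45,"ty":0,"tz":0,"wx":0,"wy":0,"wz":0,"fingers":1}
    - {"tx":45,"ty":0,"tz":0,"wx":0,"wy":0,"wz":0,"fingers":1}
    - {"tx":30,"ty":0,"tz":0,"wx":0,"wy":0,"wz":0,"fingers":1}
    - {"tx":15,"ty":0,"tz":0,"wx":0,"wy":0,"wz":0,"fingers":1}
    - {"tx":7,"ty":0,"tz":0,"wx":0,"wy":0,"wz":0,"fingers":1}
    - {"tx":0,"ty":0,"tz":0,"wx":0,"wy":0,"wz":0,"fingers":1}
    - {"tx":0,"ty":0,"tz":0,"wx":0,"wy":0,"wz":0,"fingers":0.5}
    - {"tx":0,"ty":0,"tz":0,"wx":0,"wy":0,"wz":0,"fingers":0.5}
    - {"tx":0,"ty":0,"tz":0,"wx":0,"wy":0,"wz":0,"fingers":0.5}
    - {"tx":0,"ty":0,"tz":0,"wx":0,"wy":0,"wz":0,"fingers":0.5}
    - {"tx":0,"ty":0,"tz":0,"wx":0,"wy":0,"wz":0,"fingers":0.5}

```text
time: 24.65
tcp_pos: [0.5652, 0.2178, 0.0123]
eef_rot: [0.707, 0.044, -0.705, 0.044]
contact_force: [-0.9, 0.1, 6.4]
finger_gap: 0.0613
```

```bash
python3 - <<'E'
from h import *
plan(552.3,-342.8,160,5.5)
E
```

```text
tcp [565.2 217.8  12.3] turn [ 1.59 -0.13  0.02] then shift (tool axes) [-147.7  556.8   66.6] gap 61.3 F [-0.9  0.1  6.4] t 24.65
```

step_arm:
  motion:
    - {"tx":-10,"ty":0,"tz":0,"wx":0,"wy":0,"wz":0,"fingers":0.5}
    - {"tx":-30,"ty":0,"tz":0,"wx":0,"wy":0,"wz":0,"fingers":0.5}
    - {"tx":-45,"ty":0,"tz":0,"wx":0,"wy":0,"wz":0,"fingers":0.5}
    - {"tx":-40,"ty":0,"tz":0,"wx":1.6,"wy":0,"wz":0,"fingers":0.5}
    - {"tx":-20,"ty":15,"tz":0,"wx":0,"wy":0,"wz":0,"fingers":0.5}
    - {"tx":0,"ty":30,"tz":5,"wx":0,"wy":0,"wz":0,"fingers":0.5}
    - {"tx":0,"ty":45,"tz":5,"wx":0,"wy":0,"wz":0,"fingers":0.5}
    - {"tx":0,"ty":55,"tz":5,"wx":0,"wy":0,"wz":0,"fingers":0.5}
    - {"tx":0,"ty":55,"tz":8,"wx":0,"wy":0,"wz":0,"fingers":0.5}
    - {"tx":0,"ty":55,"tz":8,"wx":0,"wy":0,"wz":0,"fingers":0.5}
    - {"tx":0,"ty":55,"tz":8,"wx":0,"wy":0,"wz":0,"fingers":0.5}
    - {"tx":0,"ty":55,"tz":8,"wx":0,"wy":0,"wz":0,"fingers":0.5}

```text
time: 26.15
tcp_pos: [0.551, -0.1533, 0.1551]
eef_rot: [-0.706, -0.034, 0.707, -0.034]
contact_force: [1.0, 0.1, -1.7]
finger_gap: 0.0618
```

step_arm:
  motion:
    - {"tx":0,"ty":55,"tz":8,"wx":0,"wy":0,"wz":0,"fingers":0.5}
    - {"tx":0,"ty":55,"tz":5,"wx":0,"wy":0,"wz":0,"fingers":0.5}
    - {"tx":0,"ty":45,"tz":5,"wx":0,"wy":0,"wz":0,"fingers":0.5}
    - {"tx":0,"ty":27,"tz":0,"wx":0,"wy":0,"wz":0,"fingers":0.5}
    - {"tx":0,"ty":10,"tz":0,"wx":0,"wy":0,"wz":0,"fingers":0.5}
    - {"tx":10,"ty":0,"tz":0,"wx":0,"wy":0,"wz":0,"fingers":0.5}
    - {"tx":25,"ty":0,"tz":0,"wx":0,"wy":0,"wz":0,"fingers":0.5}
    - {"tx":20,"ty":0,"tz":0,"wx":0,"wy":0,"wz":0,"fingers":0.5}
    - {"tx":0,"ty":0,"tz":0,"wx":0,"wy":0,"wz":0,"fingers":0.5}
    - {"tx":0,"ty":0,"tz":0,"wx":0,"wy":0,"wz":0,"fingers":0.5}

```text
time: 27.4
tcp_pos: [0.5535, -0.3422, 0.1015]
eef_rot: [0.707, 0.034, -0.706, 0.034]
contact_force: [0.5, -0.1, -1.8]
finger_gap: 0.0617
```

```bash
python3 - <<'E'
from h import *
m,p,P=look("w9"); plan(553.8,-342.8,62,5.5)
s=robot.sense()["tcp_pos"]; z=s[2]+.040
for dz in (-.003,0,.003): print(z+dz,face(P,.553,-.343,z+dz,.12,.004))
print("shelf",face(P,.553,-.343,.05,.12,.004))
E
```

```text
tcp [ 553.7 -342.7  101.9] turn [ 0.05 -0.08 -0.03] then shift (tool axes) [39.9  0.1 -0.1] gap 61.4 F [ 0.5  0.2 -1.5] t 27.45
0.13890200278175582 {'c': array([ 590.1, -341.9]), 'L': 122.7, 'W': 81.8, 'yaw': 5.6, 'z': np.float64(138.7), 'mean': array([ 599.2, -337.5]), 'circ': array([ 589.6, -338.2,   67. ]), 'n': 44727}
0.14190200278175583 {'c': array([ 589.7, -338.4]), 'L': 120.6, 'W': 59.3, 'yaw': 5.6, 'z': np.float64(138.8), 'mean': array([ 597.7, -337.6]), 'circ': array([ 589.7, -338.2,   65.9]), 'n': 38513}
0.14490200278175583 {'c': array([ 555.5, -309.4]), 'L': 19.2, 'W': 8.8, 'yaw': 38.0, 'z': np.float64(143.9), 'mean': array([ 557.4, -308.5]), 'circ': array([ 553.3, -306.6,    9.6]), 'n': 341}
shelf {'c': array([ 558.9, -234.5]), 'L': 96.3, 'W': 3.9, 'yaw': -3.9, 'z': np.float64(49.5), 'mean': array([ 564.3, -235. ]), 'circ': array([ 558.9, -234.4,   48.1]), 'n': 768}
```

View pics/w9.png

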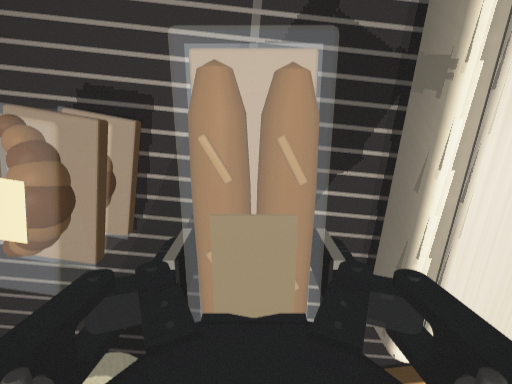

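```bash
python3 - <<'E'
from h import *
P=cloud(np.load("pics/top0.npy"),robot.camera_model("top")); x,y,z=P[...,0],P[...,1],P[...,2]
q=(x>.5)&(x<.6)&(y<-.385)&(z>.02); print(y[q].max(), np.unique((z[q]*100).round(),return_counts=True)); print(ray(robot.camera_model("top"),408,214,.09))
E
```

```text
-0.4534370025670933 (array([ 2.,  3.,  4.,  5.,  6.,  7.,  8.,  9., 10., 11.]), array([  11,   45,   43,   48,   57,  177,  102, 3107,  153,    4]))
[ 0.5512995  -0.42991025  0.09      ]
```

step_arm:
  motion:
    - {"tx":15,"ty":0,"tz":0,"wx":0,"wy":0,"wz":0,"fingers":0.5}
    - {"tx":13,"ty":0,"tz":0,"wx":0,"wy":0,"wz":0,"fingers":0.5}
    - {"tx":4,"ty":0,"tz":0,"wx":0,"wy":0,"wz":0,"fingers":0.5}
    - {"tx":3,"ty":0,"tz":0,"wx":0,"wy":0,"wz":0,"fingers":0.5}
    - {"tx":2,"ty":0,"tz":0,"wx":0,"wy":0,"wz":0,"fingers":0.5}
    - {"tx":1,"ty":0,"tz":0,"wx":0,"wy":0,"wz":0,"fingers":0.5}
    - {"tx":0,"ty":0,"tz":0,"wx":0,"wy":0,"wz":0,"fingers":0.5}
    - {"tx":0,"ty":0,"tz":0,"wx":0,"wy":0,"wz":0,"fingers":0.5}

```text
time: 28.45
tcp_pos: [0.553, -0.3432, 0.063]
eef_rot: [0.706, 0.034, -0.706, 0.034]
contact_force: [0.0, 0.1, -2.4]
finger_gap: 0.0613
```

step_arm:
  motion:
    - {"tx":1,"ty":0,"tz":0,"wx":0,"wy":0,"wz":0,"fingers":0.5}
    - {"tx":0,"ty":0,"tz":0,"wx":0,"wy":0,"wz":0,"fingers":0.5}

```text
time: 28.7
tcp_pos: [0.5531, -0.3433, 0.0623]
eef_rot: [0.707, 0.034, -0.706, 0.034]
contact_force: [-1.1, 0.3, 2.4]
finger_gap: 0.0618
```

Contact made at 2.4 N. I release and back off to the middle and high, clear of the row.

step_arm:
  motion:
    - {"tx":0,"ty":0,"tz":0,"wx":0,"wy":0,"wz":0,"fingers":0.85}
    - {"tx":0,"ty":0,"tz":0,"wx":0,"wy":0,"wz":0,"fingers":1}
    - {"tx":0,"ty":0,"tz":0,"wx":0,"wy":0,"wz":0,"fingers":1}
    - {"tx":0,"ty":0,"tz":0,"wx":0,"wy":0,"wz":0,"fingers":1}
    - {"tx":-15,"ty":0,"tz":0,"wx":0,"wy":0,"wz":0,"fingers":1}
    - {"tx":-40,"ty":0,"tz":0,"wx":0,"wy":0,"wz":0,"fingers":1}
    - {"tx":-50,"ty":0,"tz":0,"wx":0,"wy":0,"wz":0,"fingers":1}
    - {"tx":-50,"ty":-20,"tz":0,"wx":0,"wy":0,"wz":0,"fingers":1}
    - {"tx":-30,"ty":-50,"tz":0,"wx":0,"wy":0,"wz":0,"fingers":1}
    - {"tx":0,"ty":-60,"tz":0,"wx":0,"wy":0,"wz":0,"fingers":1}
    - {"tx":0,"ty":-60,"tz":0,"wx":0,"wy":0,"wz":0,"fingers":1}
    - {"tx":0,"ty":-60,"tz":0,"wx":0,"wy":0,"wz":0,"fingers":1}

```text
time: 30.2
tcp_pos: [0.5287, -0.0924, 0.2484]
eef_rot: [0.707, 0.034, -0.706, 0.034]
contact_force: [0.8, 0.4, -0.3]
finger_gap: 0.0852
```

step_arm:
  motion:
    - {"tx":0,"ty":-60,"tz":0,"wx":0,"wy":0,"wz":0,"fingers":1}
    - {"tx":0,"ty":-60,"tz":0,"wx":0,"wy":0,"wz":0,"fingers":1}
    - {"tx":0,"ty":-60,"tz":0,"wx":0,"wy":0,"wz":0,"fingers":1}
    - {"tx":0,"ty":-60,"tz":0,"wx":0,"wy":0,"wz":0,"fingers":1}
    - {"tx":0,"ty":-50,"tz":0,"wx":0,"wy":0,"wz":0,"fingers":1}
    - {"tx":0,"ty":-20,"tz":0,"wx":0,"wy":0,"wz":0,"fingers":1}
    - {"tx":0,"ty":0,"tz":0,"wx":0,"wy":0,"wz":0,"fingers":1}
    - {"tx":0,"ty":0,"tz":0,"wx":0,"wy":0,"wz":0,"fingers":1}
    - {"tx":0,"ty":0,"tz":0,"wx":0,"wy":0,"wz":0,"fingers":1}

```text
time: 31.32
tcp_pos: [0.4999, 0.2124, 0.2471]
eef_rot: [0.706, 0.033, -0.706, 0.033]
contact_force: [-0.0, 0.3, 0.4]
finger_gap: 0.0855
```

```bash
python3 - <<'E'
from h import *
m2,p2,P2=look("t10","top"); m,p,P=look("w10"); ms,ps,Ps=look("s10","scene")
tg=dict(bat=(.5525,-.3434,.1,.13),rol=(.513,.062,.108,.12),cro=(.56,-.204,.104,.09),muf=(.582,.344,.116,.06),coo=(.538,-.07,.042,.1))
for n,a in tg.items():
    for t,Q in (("top",P2),("wri",P)):
        f=face(Q,*a); print(n,t,f and {k:f[k] for k in ("c","circ","L","W","yaw","z")})
print(robot.sense()["time"],robot.sense()["tcp_pos"])
E
```

```text
bat top {'c': array([ 553.3, -342.7]), 'circ': array([ 553.1, -343.3,  102.4]), 'L': 198.4, 'W': 62.6, 'yaw': 5.4, 'z': np.float64(99.6)}
bat wri None
rol top {'c': array([514.4,  61.3]), 'circ': array([514.6,  60.7,  78.1]), 'L': 148.8, 'W': 59.2, 'yaw': -7.3, 'z': np.float64(107.8)}
rol wri {'c': array([512.2,  62. ]), 'circ': array([512.5,  61.2,  78.5]), 'L': 149.0, 'W': 59.7, 'yaw': -7.7, 'z': np.float64(107.8)}
cro top {'c': array([ 560.4, -204.4]), 'circ': array([ 560.8, -203.7,   56.9]), 'L': 103.0, 'W': 60.2, 'yaw': -3.8, 'z': np.float64(103.5)}
cro wri None
muf top {'c': array([588.9, 344.3]), 'circ': array([582.6, 344.1,  29.1]), 'L': 57.4, 'W': 43.4, 'yaw': -84.4, 'z': np.float64(115.5)}
muf wri {'c': array([580.4, 343.5]), 'circ': array([580.5, 343.6,  29.5]), 'L': 58.1, 'W': 57.8, 'yaw': 43.0, 'z': np.float64(115.4)}
coo top {'c': array([538.4, -70.6]), 'circ': array([538.4, -70.1,  67.6]), 'L': 96.6, 'W': 96.1, 'yaw': 88.9, 'z': np.float64(41.6)}
coo wri {'c': array([536.1, -69.5]), 'circ': array([535.9, -69.3,  67.7]), 'L': 100.2, 'W': 99.2, 'yaw': 89.9, 'z': np.float64(41.9)}
31.475 [0.49961948 0.21324638 0.24693632]
```

View pics/t10.png

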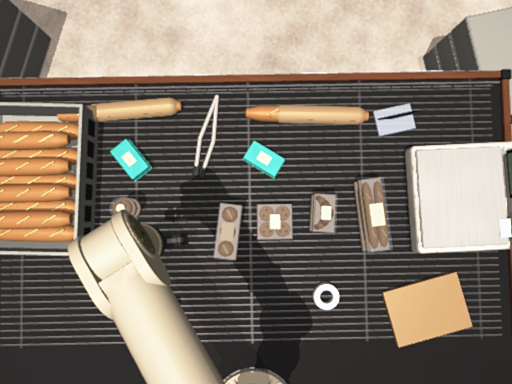

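View pics/s10.png

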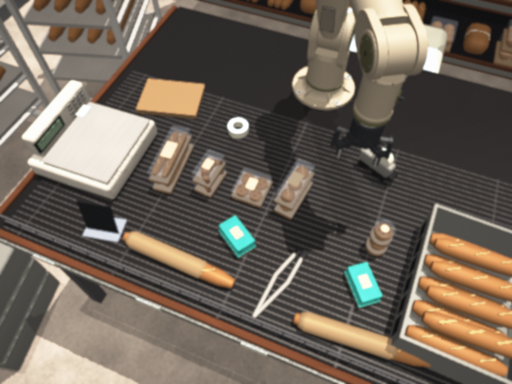

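Both pictures show four piles of two, at (125,205), (228,231), (322,213) and (373,214) in the top view. The cookies are unmoved at (275,221) and the arm is clear, so I hand the job in.

```bash
python3 - <<'E'
from rig import robot
print(robot.finish_job())
E
```

```text
the job is handed in; nothing more can be done
None
```

I took the stack apart from the top down and set each pack on the displayed pack of its own kind: muffin, croissant, rolls, then baton. I handed the job in at about 31.5 s of the 120 s allowed. The rig gives no verdict, so the results below are my own measurements.

The last camera check compares each placed pack with where its displayed pack was measured at the start:

| Pack | Offset from centre | Out of line | Top height |
|---|---|---|---|
| Baton | about 1 mm | under 1° | 99.6 mm |
| Rolls | about 1.5 mm | under 1° | 107.8 mm |
| Croissant | about 1 mm | under 1° | 103.5 mm |
| Muffin | under 2 mm | round | 115.4 mm |

- **Heights:** each is within 1 mm of two packs stacked, so all four sit flat and upright.
- **Cookies:** still at their starting position. The turquoise look-alikes were never touched.
- **Camera disagreement:** the wrist and top cameras differed by about 2 mm in x throughout. In the last top view the arm hid part of the muffin, so its rectangle fit was off (588.9 mm instead of about 582 mm). I used the circle fit and the wrist view for the muffin.
- **Not measured directly:** the displayed packs under the piles were covered at the end. I judged them unmoved from the light set-downs (under 8 N) and the pile positions.

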